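Load two damper pistons into a spring magazine

ROBOT

A 7-joint arm with a two-finger parallel gripper is mounted at the origin on a cart in front of the work surface, level with it; the furniture and walls round the work are solid. World frame = base frame: x ahead of the robot, y to its left, z up, the work surface at z = 0. Lengths are in m, angles in rad, forces in N, time in s.
With the tool pointing down it reaches from about 0.35 to 0.775 m from the base axis. Payload 3.1 kg.
Tool frame: the origin (TCP) lies midway between the tips of the shut fingers; the grasp point (between the pads) lies bot.grasp_offset behind it (bot.grasp_offset is the distance from the TCP to the grasp point, in m); x points along the fingers, y is the direction in which the jaws open and shut, and the axes are right-handed (so a half turn about x gives the same grasp; the last joint's range is limited). The gripper opens to 85 mm and grips with 20 to 120 N. Pads are 22 mm wide; open, the fingers measure 114 mm over their backs; the gripper's body (76 mm by 85 mm) begins 54 mm behind the grasp point. The pads swing forward as they close: fully open they stand 13 mm farther back than shut.
Start: joints at [1.228, 0.311, 0.014, 1.512, -0.004, 1.319, -0.027], TCP at [0.163, -0.525, 0.231] pointing down, gripper open.
Joint ranges: [-2.7, 2.7], [-0.3, 1.91], [-1.27, 1.3], [0.12, 2.57], [-1.44, 4.58], [0.2, 2.03], [-3.05, 3.05]. Speed limits (rad/s): [2.79, 2.79, 3.14, 3.14, 3.14, 3.14, 3.14].

INTERFACE

Orientations are given as a unit quaternion [w, x, y, z].
In Python, from station import bot, read_camera, camera_info, finder gives the robot as it stands.
- The arm moves only by the tool play_rows, never from a script. Its argument "plan" is a list of rows, each an object of numbers: "wx", "wy", "wz": the turn, a rotation vector about the world's x, y, z in units of 45 degrees (1.0 is 45 degrees); "x", "y", "z": the shift along the world's x, y, z in units of 500 mm (1.0 is 500 mm); "hand": the gripper's target within -1 to 1 (shut at 1, half-way at 0, fully open at -1). In form: [{"wx": .., "wy": .., "wz": .., "x": .., "y": .., "z": .., "hand": ..}, ...]. A call has 1 to 8 rows; each row is the pose to reach, as a shift and turn from the pose measured when the call began; what a row does not reach only later rows make up. A row lasts 1/10 s, in which the tool goes at most 50 mm and 8.59 degrees, less where a joint would pass 70% of its speed; a pose out of reach is approached as far as the arm can. A call with a number of a shift or a turn outside -1 to 1 is refused whole. A call with a gripper value outside its range is refused whole. The fingers move at their own pace and stop on an object; "squeeze" is the grip in N (left out, the last holds). Time passes only in rows, so rows that repeat a pose let the fingers close. It gives the time, the measured TCP pose, the force and the opening at its end, in the units of the state.
- bot.get_state(): the state, without advancing time (a new reading comes with each control period).
- read_camera(name): name is "scene" or "top" or "wrist"; returns (picture, depth): 420x560x3 uint8, red, green, blue; 420x560 float32, m along the optical axis (not along the pixel's ray), 0 where there is no reading.
- camera_info(name): a dict with "fx", "fy", "cx", "cy" (pixels), "extrinsics" (4x4, takes a point from camera to world coordinates); the wrist camera has in their place "T_tool_cam" (4x4, takes a point from camera to tool coordinates, whose origin is the TCP and whose axes are the tool frame's). Camera axes: x right, y down, z forward; pixel columns grow to the right and rows downward; lengths in m; the calibration is good to about 2 mm. A picture is of the moment at which its call begins: read the wrist's pose just before it. camera_info takes no time and is no camera call.
- bot.sign_off(): hands the job in, once; it reports no verdict.
Trained networks look in the newest picture that a camera, given by its name, has taken for a name from the list of things; names that differ only in an ending like _2 or _b are one class to them, and where a whole thing is asked for, a point or a joint stands for the part that bears it (a point fixed in the world has none). Each returns a list of dicts, best first, with "conf" (0 to 1); they miss things now and then, are a little off and sometimes report something else, mostly with a low value. They report only what shows in the picture. A call takes as long as a camera call. They do not tell look-alikes from the thing itself.
- finder.find_in(camera, label): "position" ([column, row] in pixels, amid what is visible of it).
- finder.trace(camera, label): "mask" (420x560 bool, what is visible of it) and "position" ([column, row] in pixels, amid what is visible of it).
- finder.tip_of(camera, label): "position" ([column, row] in pixels: a listed point, or the origin of a listed thing).
The state is a dict: "t": time; "joint_pos": joint angles; "qd": joint speeds; "joint_efforts": joint torques, N m; "position": TCP position; "tool_rot": TCP orientation; "force": force on the tool from outside, world axes, zero at the start; "ft_torque": the same for the moment, N m; "width": opening from 0.0 (shut) to 1.0 (fully open).
Only numpy, scipy, OpenCV 4.12 (cv2) and the standard library are available. Lean on these libraries where they do the work, as an engineer would, in place of code of your own. Each camera call takes 0.05 s, during which the arm holds its last target.

TASK

Load both damper pistons into the spring magazine, one on top of the other: lay each flat in the mouth and push it down against the spring until the two spring catches snap in over it, so that both stay down, level, under the closed catches when you let go. Leave the shims, the coil spring and the brass bush where they are.

Things in the scene. Friction and masses are not known exactly. Their poses are not given: they have to be found in the camera images.
- magazine: Spring magazine screwed to the bench: grey base plate 150 x 100 x 12 mm, four aluminium posts round an open column for discs, a catch in a grey housing (70 mm high, knob out to 64 mm from the axis) on the -x and the +x side. -y and +y sides are open from top to base, slots 30 mm wide: fingers that hold a disc across y fit there. Origin: on the column's axis, base underside; z up.
- magazine_mouth (a point): On the column's axis, level with the post tops, 80 mm above the magazine's underside. The posts flare open above 70 mm; below that they guide a disc within a circle of 45.5 mm diameter.
- catch_level (a point): On the column's axis, level with the flat undersides of the closed catches, 56 mm above the magazine's underside. The catch tips leave 36 mm between them (across x), are 4 mm thick, with ramps above them, 30 degrees off the vertical, up to about 68 mm. A disc pushed down wedges them apart; once its top is below this level they snap in over it and hold it.
- follower_top (a point): Centre of the top of the follower: steel plate, 30 mm in the magazine's x by 34 mm in y, in the column on a compression spring. At the start it is 65 mm above the magazine's underside. While one piston is held, the next one laid in rests on the catch ramps, its underside about 65 mm above the magazine's underside.
- follower (a joint): How far the follower is pushed down, m. 0 at the start, stop at 0.045. It pushes up with about 3 N at 0 and 180 N/m more on the way down; the catches add a few newtons while a piston passes. One piston held under the catches gives about 0.023, two pistons about 0.038.
- catch_near (a joint): Spring catch on the magazine's -x side: how far it is pushed outward, m. 0 = closed (sprung in), about 0.0035 while a piston passes, 0.007 at most.
- catch_far (a joint): Spring catch on the magazine's +x side: the same.
- piston_1: Damper piston: flat white disc with a dark band round its rim and a small central hole, 43 mm diameter, 14 mm thick, 0.09 kg. Lies flat on the bench. Origin: centre of its underside, z up.
- piston_2: The second damper piston, the same as the first.
- shim_stack: Bystander: conical stack of steel shims, 36 mm diameter, 10 mm high. Origin: centre of its underside.
- valve_spring: Bystander: loose steel coil spring standing upright, 47 mm diameter, 52 mm high. Origin: centre of its underside.
- brass_bush: Bystander: brass bush, 37 mm diameter, 18 mm high. Origin: centre of its underside.
Mind the look-alikes: they are no part of the job. What is shaped like the piston_2 but turquoise is not meant.

How it is judged:
At the end, for the whole second after the job is handed in: Both pistons lie at rest in the column under the catches: each underside at most 43.5 mm above the magazine's underside, within 4 mm of the column's axis and level within 0.1 rad; the follower is held down by more than 35 mm, and both catches are closed to within 1.5 mm (z of each of piston_1, piston_2 in the frame of magazine below 0.0435 m and horizontal distance between each of piston_1, piston_2 and magazine below 0.004 m and angle between the z axis of each of piston_1, piston_2 and the z axis of magazine, either way round below 0.1 rad and value of joint follower above 0.035 m and value of joint each of catch_near, catch_far below 0.0015 m and linear speed of each of piston_1, piston_2 below 0.02 m/s); the robot touches nothing.
It fails at once if a bystander (shims, coil spring or brass bush) is moved by more than 30 mm (distance of any of shim_stack, valve_spring, brass_bush from where it was at the start of the episode above 0.03 m).
It also fails if it takes over 67 s, if anything falls off the work surface, if the arm or the gripper's body presses on something with over 40 N, if the wrist force passes 120 N, or if a joint passes its speed limit or range.

## Working session

There is one attempt and no reset: what is moved stays moved. The work goes in short steps, Python scripts to look and compute and a tool call to move; the robot and the scene stay as the last step left them, time stands still between calls to the robot, and variables do not carry over. Pictures are saved under pics/ and viewed, and the job is handed in when it is done.

Besides the shell and the picture viewer there is one more tool, called after ">>>" by a JSON object that holds its "method" and its "body", one argument or row to a line. play_rows: Moves the arm, as the interface text tells. Its arguments: {"type":"object","properties":{"plan":{"type":"array"},"squeeze":{"type":"number"}},"required":["plan"]}

```bash
ls; mkdir -p pics; cat > h.py <<'E'
import numpy as np, cv2
from station import bot, read_camera, camera_info, finder
from scipy.spatial.transform import Rotation as R
def save(n,img): cv2.imwrite('pics/'+n+'.png', cv2.cvtColor(img,cv2.COLOR_RGB2BGR))
def ext(cam):
    ci=camera_info(cam)
    if 'extrinsics' in ci: return ci,np.array(ci['extrinsics'])
    s=bot.get_state(); q=s['tool_rot']; T=np.eye(4); T[:3,:3]=R.from_quat([q[1],q[2],q[3],q[0]]).as_matrix(); T[:3,3]=s['position']
    return ci,T@np.array(ci['T_tool_cam'])
def pt(cam,uv,d,ce=None):
    ci,E=ce or ext(cam)
    p=np.array([(uv[0]-ci['cx'])/ci['fx']*d,(uv[1]-ci['cy'])/ci['fy']*d,d,1]); return (E@p)[:3]
def ptz(cam,uv,z,ce=None):
    ci,E=ce or ext(cam)
    r=E[:3,:3]@np.array([(uv[0]-ci['cx'])/ci['fx'],(uv[1]-ci['cy'])/ci['fy'],1]); return E[:3,3]+r*(z-E[2,3])/r[2]
def cloud(cam,depth,ce=None):
    ci,E=ce or ext(cam)
    v,u=np.mgrid[:420,:560]; P=np.stack([(u-ci['cx'])/ci['fx']*depth,(v-ci['cy'])/ci['fy']*depth,depth],-1)
    return P@E[:3,:3].T+E[:3,3]
E
python3 - <<'E'
from h import *
print(bot.get_state(), bot.grasp_offset)
for c in ['scene','top']:
    im,d=read_camera(c); save(c+'0',im); np.save('pics/'+c+'0.npy',d)
    for l in ['piston_1','magazine','shim_stack','valve_spring','brass_bush']:
        for r in finder.find_in(c,l): 
            u,v=map(int,np.round(r['position'])); print(c,l,r['conf'],u,v,pt(c,(u,v),d[v,u]).round(3))
    for l in ['magazine_mouth','follower_top','catch_level']:
        for r in finder.tip_of(c,l): print(c,l,r['conf'],r['position'])
E
```

```text
pics
{'t': 0.0, 'joint_pos': array([ 1.22827501,  0.31172266,  0.01399006,  1.51306354, -0.00437583,
        1.31916703, -0.02718985]), 'qd': array([ 1.08545544e-03, -1.57011026e-03, -1.01024324e-03,  1.25420836e-03,
        1.38228727e-05, -1.85306485e-03, -1.27784619e-03]), 'joint_efforts': array([-5.36177959e-04, -3.79903221e+01,  1.45701589e-01, -2.30589509e+01,
        1.21850232e-02,  1.34829042e-02, -1.39966272e-05]), 'position': array([ 0.16275828, -0.52461158,  0.23022009]), 'tool_rot': array([-0.10518165, -0.69895305, -0.10679612,  0.69928252]), 'force': array([-1.01401004, -0.37589687, -0.01350287]), 'ft_torque': array([-0.0336454 , -0.01778106,  0.00816118]), 'width': 0.9999036365934243} 0.0187
scene piston_1 0.74 348 221 [ 0.407 -0.177  0.014]
scene piston_1 0.71 353 202 [ 0.453 -0.257  0.016]
scene piston_1 0.62 305 187 [ 0.605 -0.21   0.013]
scene piston_1 0.55 350 182 [ 0.531 -0.34   0.01 ]
scene magazine 0.67 233 259 [0.502 0.166 0.023]
scene shim_stack 0.49 258 195 [ 0.679 -0.08   0.007]
scene valve_spring 0.87 327 245 [ 0.362 -0.032  0.042]
scene brass_bush 0.68 214 313 [0.411 0.299 0.004]
scene magazine_mouth 0.95 [233.2, 239.9]
scene magazine_mouth 0.48 [301.4, 187.2]
scene follower_top 0.73 [215.8, 320.2]
scene follower_top 0.43 [231.5, 243.0]
scene catch_level 0.8 [235.0, 246.6]
top piston_1 0.8 376 180 [ 0.607 -0.224 -0.002]
top piston_1 0.78 393 241 [ 0.455 -0.261  0.017]
top magazine 0.65 222 215 [0.505 0.145 0.068]
top shim_stack 0.68 323 143 [ 0.696 -0.092  0.01 ]
top shim_stack 0.18 393 238 [ 0.462 -0.261  0.018]
top valve_spring 0.44 300 264 [ 0.395 -0.038  0.052]
top brass_bush 0.36 301 263 [ 0.397 -0.041  0.051]
top magazine_mouth 0.73 [300.4, 272.4]
top magazine_mouth 0.68 [216.4, 210.6]
top follower_top 0.65 [216.3, 212.5]
top catch_level 0.92 [220.4, 215.7]
```

View pics/scene0.png

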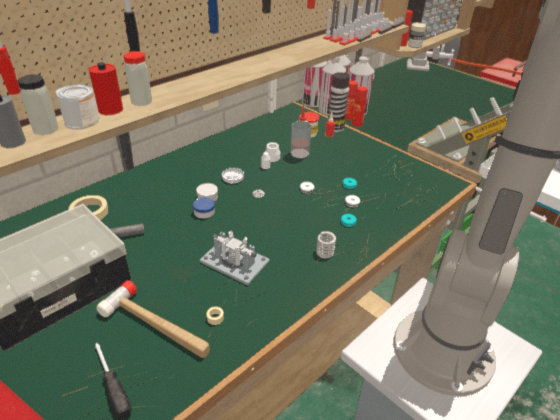

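View pics/top0.png

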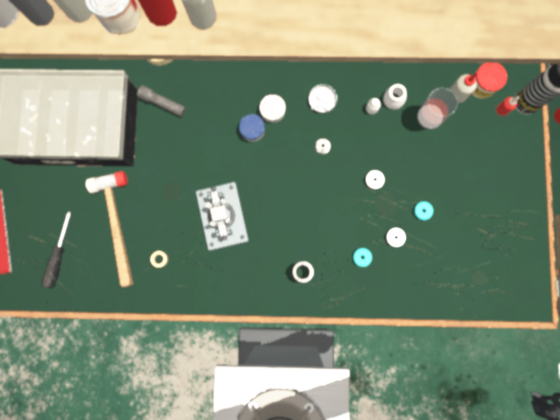

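```bash
python3 - <<'E'
from h import *
im=cv2.imread('pics/top0.png'); d=np.load('pics/top0.npy')
a=cv2.resize(im[165:275,345:445],None,fx=4,fy=4,interpolation=cv2.INTER_CUBIC)
b=cv2.resize(im[170:260,180:265],None,fx=4.8,fy=4.8,interpolation=cv2.INTER_CUBIC)
b=cv2.resize(b,(400,440)); cv2.imwrite('pics/crop0.png',np.hstack([a,b]))
ce=ext('top'); P=cloud('top',d,ce)
hsv=cv2.cvtColor(im,cv2.COLOR_BGR2HSV)
w=((hsv[...,2]>150)&(hsv[...,1]<60)).astype(np.uint8)
n,l,s,c=cv2.connectedComponentsWithStats(w)
for i in range(1,n):
    if s[i,4]>60 and s[i,4]<600 : print(s[i],c[i].round(1),ptz('top',c[i],.014,ce).round(4))
# magazine plate: grey, region
g=np.zeros_like(w); g[170:260,185:260]=((hsv[...,2]>110)&(hsv[...,1]<70))[170:260,185:260]
cn=max(cv2.findContours(g,0,2)[0],key=cv2.contourArea)
bx=cv2.boxPoints(cv2.minAreaRect(cn)); W=np.array([ptz('top',q,.012,ce) for q in bx]); print(bx,W.round(4),W.mean(0)); 
e=np.roll(W,-1,0)-W; print(np.linalg.norm(e,axis=1), np.degrees(np.arctan2(e[:,1],e[:,0])))
print(ce[0]['fx'],ce[1].round(3))
for c,u in (('top',(220.4,215.7)),('scene',(235,246.6))): print(ptz(c,u,.056))
for c,u in (('top',(216.4,210.6)),('scene',(233.2,239.9))): print(ptz(c,u,.08))
E
```

```text
[  0   0  19  30 387] [ 7.1 13.3] [1.0295 0.7305 0.014 ]
[182   0  34  29 379] [205.9  10.6] [1.0407 0.2127 0.014 ]
[457  74  21  21 204] [465.   85.9] [ 0.8459 -0.4444  0.014 ]
[384  83  23  26 438] [395.6  95.9] [ 0.818  -0.2716  0.014 ]
[139  89  14   9  78] [146.   92.5] [0.8199 0.3563 0.014 ]
[259  94  27  27 579] [272.3 107.1] [0.7854 0.0359 0.014 ]
[157  96  25  15 134] [168.3 103.5] [0.7915 0.2981 0.014 ]
[367  98  14  15 170] [373.5 105.1] [ 0.7933 -0.2165  0.014 ]
[419 104  25  24 410] [429.8 116.6] [ 0.7654 -0.3554  0.014 ]
[316 138  15  16 202] [322.9 145.5] [ 0.6884 -0.0912  0.014 ]
[365 170  20  20 310] [374.8 179.1] [ 0.6057 -0.2189  0.014 ]
[ 85 174  31  19 409] [ 99.5 182.8] [0.5866 0.4593 0.014 ]
[ 57 212  14  36 167] [ 63.6 229.1] [0.4702 0.5404 0.014 ]
[386 227  21  21 330] [395.9 236.9] [ 0.465  -0.2688  0.014 ]
[151 251  16  16 111] [158.3 258.8] [0.402  0.3039 0.014 ]
[293 261  21  22 245] [303.2 271.4] [ 0.3783 -0.0467  0.014 ]
[  0 317  13   8  61] [  5.7 319.2] [0.2514 0.6641 0.014 ]
[ 64 319  18  26 155] [ 72.6 330.1] [0.2294 0.5006 0.014 ]
[  8 320  29  30
[... 429 characters left out ...]
.3 413.6] [0.0362 0.5888 0.014 ]
[  0 411  16   9  62] [  5.9 416.9] [0.0277 0.6436 0.014 ]
[[193.4941  189.22354]
 [235.84703 179.81177]
 [249.68233 242.07059]
 [207.32939 251.48236]] [[0.5743 0.2258 0.012 ]
 [0.5994 0.122  0.012 ]
 [0.4466 0.0837 0.012 ]
 [0.422  0.1858 0.012 ]] [0.5105453  0.15436659 0.012     ]
[0.1067839  0.15754794 0.10503216 0.15746759] [ -76.40863446 -165.92651342  103.53416713   14.71120122]
515.4560436497417 [[ 0.019 -0.991  0.131  0.364]
 [-1.    -0.016  0.023 -0.024]
 [-0.021 -0.131 -0.991  1.259]
 [ 0.     0.     0.     1.   ]]
[0.5045972  0.15074831 0.056     ]
[0.50527671 0.15497122 0.056     ]
[0.51352075 0.15695809 0.08      ]
[0.5063194 0.1588541 0.08     ]
```

View pics/crop0.png

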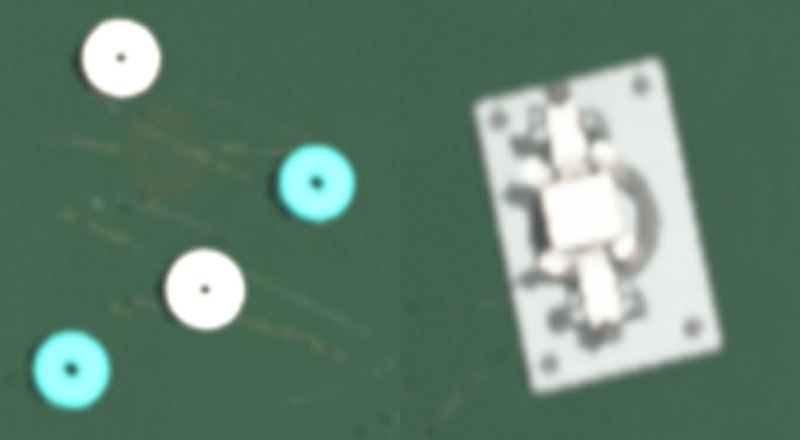

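```bash
cat >> h.py <<'E'
def rot():
    q=bot.get_state()['tool_rot']; return R.from_quat([q[1],q[2],q[3],q[0]])
def turn(yaw_jaw_deg):
    """rotvec (45deg units) from present to tool x down, jaw y at given world yaw (mod 180, nearest)"""
    best=None
    for a in (yaw_jaw_deg,yaw_jaw_deg+180):
        a=np.radians(a); y=np.array([np.cos(a),np.sin(a),0]); x=np.array([0,0,-1.]); z=np.cross(x,y)
        r=(R.from_matrix(np.stack([x,y,z],1))*rot().inv()).as_rotvec()
        if best is None or np.linalg.norm(r)<np.linalg.norm(best): best=r
    return best/np.radians(45)
def goto(p,yaw):
    s=bot.get_state(); print('shift',((np.array(p)-s['position'])/.5).round(4),'turn',turn(yaw).round(3),'t',round(s['t'],2),'pos',s['position'].round(4),'f',s['force'].round(1),'w',round(s['width'],3),'q7',s['joint_pos'][[0,4,6]].round(2))
E
python3 - <<'E'
from h import *
print(rot().as_matrix().round(3)); print(np.array(camera_info('wrist')['T_tool_cam']).round(3))
goto((.465,-.269,.22),104.5)
E
```

```text
[[-0.     0.296 -0.955]
 [-0.    -0.955 -0.296]
 [-1.     0.     0.   ]]
[[ 0.001 -0.276  0.961 -0.143]
 [ 1.     0.    -0.001 -0.   ]
 [ 0.     0.961  0.276 -0.071]
 [ 0.     0.     0.     1.   ]]
shift [ 0.604   0.5126 -0.0226] turn [ 0.    -0.    -0.061] t 0.9 pos [ 0.163  -0.5253  0.2313] f [-0.1  0.7  0.4] w 1.0 q7 [ 1.23 -0.   -0.03]
```

>>> {"method": "play_rows", "body": {
  "plan": [
    {"x": 0.604, "y": 0.513, "z": -0.02, "wz": -0.061, "hand": -1},
    {"x": 0.604, "y": 0.513, "z": -0.02, "wz": -0.061, "hand": -1},
    {"x": 0.604, "y": 0.513, "z": -0.02, "wz": -0.061, "hand": -1},
    {"x": 0.604, "y": 0.513, "z": -0.02, "wz": -0.061, "hand": -1},
    {"x": 0.604, "y": 0.513, "z": -0.02, "wz": -0.061, "hand": -1},
    {"x": 0.604, "y": 0.513, "z": -0.02, "wz": -0.061, "hand": -1},
    {"x": 0.604, "y": 0.513, "z": -0.02, "wz": -0.061, "hand": -1},
    {"x": 0.604, "y": 0.513, "z": -0.02, "wz": -0.061, "hand": -1}
  ]
}}

```text
invalid input
```

>>> {"method": "play_rows", "body": {
  "plan": [
    {"wx": 0, "wy": 0, "wz": -0.061, "x": 0.604, "y": 0.513, "z": -0.02, "hand": -1},
    {"wx": 0, "wy": 0, "wz": -0.061, "x": 0.604, "y": 0.513, "z": -0.02, "hand": -1},
    {"wx": 0, "wy": 0, "wz": -0.061, "x": 0.604, "y": 0.513, "z": -0.02, "hand": -1},
    {"wx": 0, "wy": 0, "wz": -0.061, "x": 0.604, "y": 0.513, "z": -0.02, "hand": -1},
    {"wx": 0, "wy": 0, "wz": -0.061, "x": 0.604, "y": 0.513, "z": -0.02, "hand": -1},
    {"wx": 0, "wy": 0, "wz": -0.061, "x": 0.604, "y": 0.513, "z": -0.02, "hand": -1},
    {"wx": 0, "wy": 0, "wz": -0.061, "x": 0.604, "y": 0.513, "z": -0.02, "hand": -1},
    {"wx": 0, "wy": 0, "wz": -0.061, "x": 0.604, "y": 0.513, "z": -0.02, "hand": -1}
  ],
  "squeeze": 60
}}

```text
t: 1.7
position: [0.4667, -0.2669, 0.2216]
tool_rot: [0.09, 0.702, 0.089, -0.701]
force: [-0.1, -0.7, -0.0]
width: 1.003
```

```bash
python3 - <<'E'
from h import *
ce=ext('wrist')
im,d=read_camera('wrist'); save('w1',im); P=cloud('wrist',d,ce)
for r in finder.trace('wrist','piston_1'):
    m=r['mask']; c,rad=cv2.minEnclosingCircle(cv2.findContours(m.astype(np.uint8),0,2)[0][0]); 
    top=m&(abs(P[...,2]-.014)<.004); print(r['conf'],r['position'],np.median(P[m],0).round(4), ((P[m].max(0)+P[m].min(0))/2).round(4), im[m].mean(0).round())
goto((.465,-.269,.22),104.5)
E
```

```text
0.95 [266.2, 22.5] [ 0.601  -0.2213  0.0148] [ 0.5792 -0.2234  0.1818] [251. 251. 249.]
0.79 [187.9, 213.2] [ 0.4171 -0.1898  0.0149] [ 0.4611 -0.2069  0.1819] [ 38. 239. 231.]
0.72 [371.4, 132.0] [ 0.5316 -0.3354  0.0149] [ 0.5315 -0.303   0.1839] [121. 248. 247.]
0.67 [280.0, 187.0] [ 0.4663 -0.2688  0.0149] [ 0.4874 -0.269   0.181 ] [250. 250. 249.]
shift [-0.0123 -0.0176 -0.0026] turn [-0.007  0.006 -0.018] t 1.8 pos [ 0.4712 -0.2602  0.2213] f [-0.2  0.1 -0.6] w 1.001 q7 [ 0.65  0.06 -0.88]
```

View pics/w1.png

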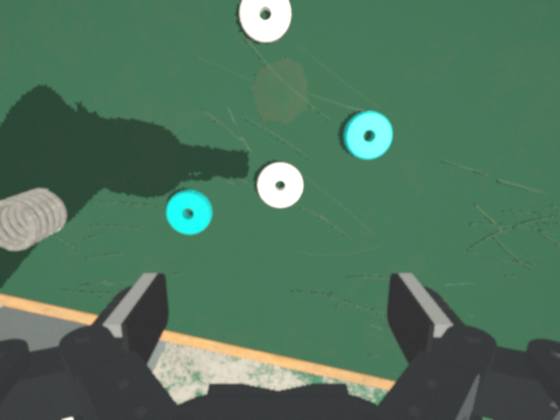

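```bash
cat >> h.py <<'E'
def white_discs(name=None):
    ce=ext('wrist'); s=bot.get_state()
    im,d=read_camera('wrist'); P=cloud('wrist',d,ce); out=[]
    if name: save(name,im)
    w=((im.min(-1)>190)).astype(np.uint8)
    for c in cv2.findContours(w,0,2)[0]:
        if cv2.contourArea(c)<300: continue
        e=cv2.fitEllipse(c); out.append((np.array(e[0]).round(1),np.array(e[1]).round(1),ptz('wrist',e[0],.014,ce).round(4)))
    return out,P
E
python3 - <<'E'
from h import *
for i in range(2):
    print(bot.get_state()['position'].round(4),bot.get_state()['qd'].round(3))
    for o in white_discs()[0]: print(o)
goto((.465,-.269,.22),104.5)
E
```

```text
[ 0.4712 -0.2602  0.2213] [ 0.065 -0.022  0.095  0.027  0.068  0.03   0.052]
(array([224.9, 370.1]), array([21.1, 50.3]), array([ 0.2517, -0.2581,  0.014 ]))
(array([286.3, 192.1]), array([44.1, 44.8]), array([ 0.4651, -0.2693,  0.014 ]))
(array([274.7,  21.9]), array([50.1, 56. ]), array([ 0.6061, -0.2194,  0.014 ]))
[ 0.4681 -0.2644  0.2212] [ 0.055 -0.014  0.084  0.018  0.043  0.013  0.013]
(array([224.8, 367.9]), array([26.6, 58.8]), array([ 0.2504, -0.261 ,  0.014 ]))
(array([282.5, 187.1]), array([44.4, 44.8]), array([ 0.4652, -0.2693,  0.014 ]))
(array([269.5,  15.4]), array([50.4, 56.7]), array([ 0.6062, -0.2194,  0.014 ]))
shift [-0.0019 -0.0032 -0.0023] turn [-0.    -0.    -0.005] t 1.9 pos [ 0.4659 -0.2674  0.2212] f [-0.5 -0.3  0.7] w 1.002 q7 [ 0.66  0.07 -0.88]
```

>>> {"method": "play_rows", "body": {
  "plan": [
    {"wx": 0, "wy": 0, "wz": -0.005, "x": -0.0015, "y": -0.0038, "z": -0.1, "hand": -1},
    {"wx": 0, "wy": 0, "wz": -0.005, "x": -0.0015, "y": -0.0038, "z": -0.2, "hand": -1},
    {"wx": 0, "wy": 0, "wz": -0.005, "x": -0.0015, "y": -0.0038, "z": -0.28, "hand": -1},
    {"wx": 0, "wy": 0, "wz": -0.005, "x": -0.0015, "y": -0.0038, "z": -0.35, "hand": -1},
    {"wx": 0, "wy": 0, "wz": -0.005, "x": -0.0015, "y": -0.0038, "z": -0.4, "hand": -1},
    {"wx": 0, "wy": 0, "wz": -0.005, "x": -0.0015, "y": -0.0038, "z": -0.43, "hand": -1},
    {"wx": 0, "wy": 0, "wz": -0.005, "x": -0.0015, "y": -0.0038, "z": -0.438, "hand": -1},
    {"wx": 0, "wy": 0, "wz": -0.005, "x": -0.0015, "y": -0.0038, "z": -0.438, "hand": -1}
  ],
  "squeeze": 60
}}

```text
t: 2.7
position: [0.464, -0.2707, 0.0019]
tool_rot: [-0.088, -0.701, -0.088, 0.702]
force: [0.5, -0.7, 0.5]
width: 0.998
```

```bash
python3 - <<'E'
from h import *
goto((.4652,-.2693,.001),104.5)
im,d=read_camera('wrist'); save('w2',im)
goto((.4652,-.2693,.001),104.5)
E
```

```text
shift [ 0.0024  0.0027 -0.0018] turn [ 0.    -0.002  0.003] t 2.7 pos [ 0.464  -0.2707  0.0019] f [ 0.5 -0.7  0.5] w 0.998 q7 [ 0.64  0.13 -0.94]
shift [ 0.0005  0.0027 -0.0036] turn [0.001 0.    0.002] t 2.75 pos [ 0.465  -0.2707  0.0028] f [ 0.3 -0.3  0.1] w 1.0 q7 [ 0.64  0.13 -0.94]
```

View pics/w2.png

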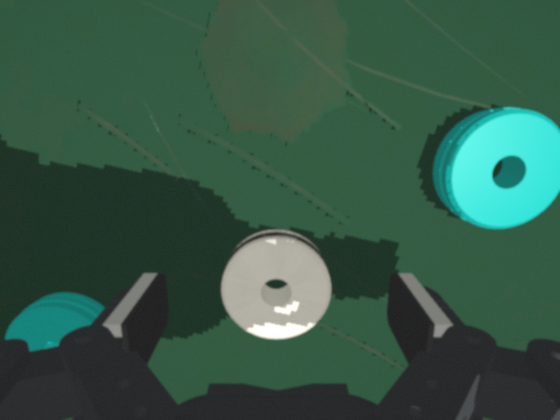

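>>> {"method": "play_rows", "body": {
  "plan": [
    {"wx": 0, "wy": 0, "wz": 0.002, "x": 0.0005, "y": 0.0027, "z": -0.006, "hand": -1},
    {"wx": 0, "wy": 0, "wz": 0.002, "x": 0.0005, "y": 0.0027, "z": -0.006, "hand": 0.2},
    {"wx": 0, "wy": 0, "wz": 0.002, "x": 0.0005, "y": 0.0027, "z": -0.006, "hand": 0.2},
    {"wx": 0, "wy": 0, "wz": 0.002, "x": 0.0005, "y": 0.0027, "z": -0.006, "hand": 0.2},
    {"wx": 0, "wy": 0, "wz": 0.002, "x": 0.0005, "y": 0.0027, "z": -0.006, "hand": 0.2},
    {"wx": 0, "wy": 0, "wz": 0.002, "x": 0.0005, "y": 0.0027, "z": -0.006, "hand": 0.2},
    {"wx": 0, "wy": 0, "wz": 0.002, "x": 0.0005, "y": 0.0027, "z": -0.006, "hand": 0.2}
  ],
  "squeeze": 60
}}

```text
t: 3.45
position: [0.4659, -0.2696, 0.0007]
tool_rot: [0.09, 0.702, 0.088, -0.701]
force: [-1.6, -0.3, 4.9]
width: 0.477
```

```bash
python3 - <<'E'
from h import *
im,d=read_camera('wrist'); save('w3',im)
goto((.4652,-.2693,.001),104.5)
goto((.5,.14,.2),104.5)
E
```

```text
shift [-0.0014  0.0007  0.0006] turn [0.002 0.002 0.   ] t 3.5 pos [ 0.4659 -0.2697  0.0007] f [-0.3 -0.   6.2] w 0.477 q7 [ 0.63  0.14 -0.94]
shift [0.0682 0.8193 0.3986] turn [0.002 0.002 0.   ] t 3.5 pos [ 0.4659 -0.2697  0.0007] f [-0.3 -0.   6.2] w 0.477 q7 [ 0.63  0.14 -0.94]
```

View pics/w3.png

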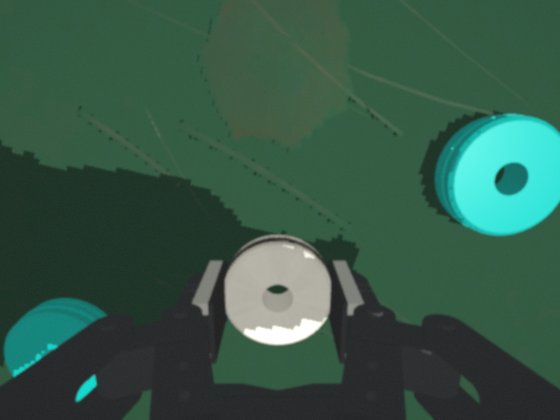

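>>> {"method": "play_rows", "body": {
  "plan": [
    {"wx": 0, "wy": 0, "wz": 0, "x": 0, "y": 0, "z": 0.0, "hand": 1},
    {"wx": 0, "wy": 0, "wz": 0, "x": 0, "y": 0, "z": 0.06, "hand": 1},
    {"wx": 0, "wy": 0, "wz": 0, "x": 0, "y": 0, "z": 0.14, "hand": 1},
    {"wx": 0, "wy": 0, "wz": 0, "x": 0, "y": 0, "z": 0.24, "hand": 1},
    {"wx": 0, "wy": 0, "wz": 0, "x": 0.01, "y": 0.08, "z": 0.32, "hand": 1},
    {"wx": 0, "wy": 0, "wz": 0, "x": 0.02, "y": 0.18, "z": 0.36, "hand": 1},
    {"wx": 0, "wy": 0, "wz": 0, "x": 0.03, "y": 0.28, "z": 0.4, "hand": 1},
    {"wx": 0, "wy": 0, "wz": 0, "x": 0.04, "y": 0.38, "z": 0.4, "hand": 1}
  ],
  "squeeze": 60
}}

```text
t: 4.3
position: [0.4857, -0.0926, 0.2016]
tool_rot: [0.09, 0.704, 0.087, -0.7]
force: [0.8, -0.1, -0.5]
width: 0.473
```

```bash
python3 - <<'E'
from h import *
goto((.508,.154,.2),104.5)
E
```

```text
shift [ 0.0445  0.4931 -0.0032] turn [0.004 0.008 0.003] t 4.3 pos [ 0.4857 -0.0926  0.2016] f [ 0.8 -0.1 -0.5] w 0.473 q7 [ 0.42  0.08 -1.24]
```

>>> {"method": "play_rows", "body": {
  "plan": [
    {"wx": 0, "wy": 0, "wz": 0, "x": 0.01, "y": 0.1, "z": 0, "hand": 1},
    {"wx": 0, "wy": 0, "wz": 0, "x": 0.02, "y": 0.2, "z": 0, "hand": 1},
    {"wx": 0, "wy": 0, "wz": 0, "x": 0.03, "y": 0.3, "z": 0, "hand": 1},
    {"wx": 0, "wy": 0, "wz": 0, "x": 0.04, "y": 0.4, "z": 0, "hand": 1},
    {"wx": 0, "wy": 0, "wz": 0, "x": 0.044, "y": 0.46, "z": 0, "hand": 1},
    {"wx": 0, "wy": 0, "wz": 0.003, "x": 0.044, "y": 0.493, "z": 0, "hand": 1},
    {"wx": 0, "wy": 0, "wz": 0.003, "x": 0.044, "y": 0.493, "z": 0, "hand": 1},
    {"wx": 0, "wy": 0, "wz": 0.003, "x": 0.044, "y": 0.493, "z": 0, "hand": 1}
  ],
  "squeeze": 60
}}

```text
t: 5.1
position: [0.5075, 0.1528, 0.2009]
tool_rot: [0.091, 0.703, 0.087, -0.7]
force: [0.4, -0.1, -2.8]
width: 0.475
```

```bash
python3 - <<'E'
from h import *
ce=ext('wrist')
im,d=read_camera('wrist'); save('w4',im); np.save('pics/w4.npy',d); np.save('pics/w4E.npy',ce[1])
for l in ['magazine_mouth','follower_top','catch_level']:
    for r in finder.tip_of('wrist',l): print(l,r)
goto((.508,.154,.2),104.5)
E
```

```text
magazine_mouth {'position': [275.5, 205.0], 'conf': 0.66}
follower_top {'position': [275.5, 197.7], 'conf': 0.62}
follower_top {'position': [277.7, 196.7], 'conf': 0.52}
catch_level {'position': [276.2, 198.6], 'conf': 0.63}
shift [-0.0001  0.0045 -0.0029] turn [0.006 0.008 0.004] t 5.3 pos [0.5081 0.1517 0.2014] f [ 0.2  1.1 -1.6] w 0.476 q7 [ 0.03  0.15 -1.78]
```

View pics/w4.png

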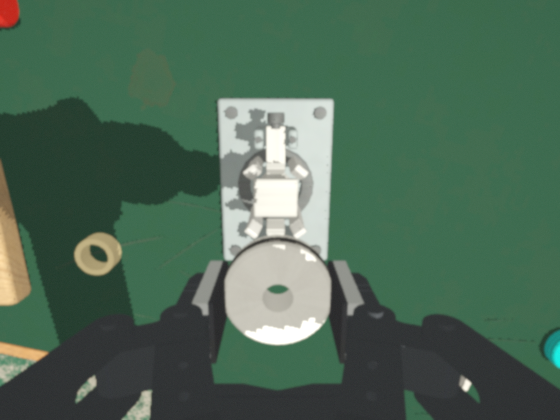

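```bash
python3 - <<'E'
from h import *
im=cv2.imread('pics/w4.png'); d=np.load('pics/w4.npy'); ce=(camera_info('wrist'),np.load('pics/w4E.npy'))
P=cloud('wrist',d,ce); 
sub=P[90:262,205:345]; 
z=P[...,2]
m=np.zeros(z.shape,bool); m[90:240,205:345]=True
for lo,hi,n in ((.006,.018,'plate'),(.060,.0685,'foll'),(.072,.09,'post')):
    k=m&(z>lo)&(z<hi); 
    print(n,k.sum(),np.median(P[k],0).round(4))
    if n=='foll':
        v,u=np.nonzero(k&(abs(P[...,0]-.508)<.03)); print(u.min(),u.max(),v.min(),v.max())
        lab=cv2.connectedComponentsWithStats(k.astype(np.uint8)); 
        for i in range(1,lab[0]):
            if lab[2][i,4]>100:
                kk=lab[1]==i; q=P[kk][:,:2].astype(np.float32); print(lab[2][i],cv2.minAreaRect(q),np.median(P[kk],0))
    if n=='plate':
        c=max(cv2.findContours(k.astype(np.uint8),0,2)[0],key=cv2.contourArea); 
        # left edge, top edge, right edge lines
        for nm,sel in (('left',[(next(u for u in range(205,345) if k[v,u]),v) for v in range(110,230)]),('right',[(max(u for u in range(205,345) if k[v,u]),v) for v in range(110,230)]),('top',[(u,next(v for v in range(90,240) if k[v,u])) for u in range(226,326)])):
            W=np.array([ptz('wrist',s,.012,ce)[:2] for s in sel],np.float32); l=cv2.fitLine(W,cv2.DIST_HUBER,0,.01,.01).ravel(); print(nm,l.round(4),np.degrees(np.arctan2(l[1],l[0])).round(2))
big=cv2.resize(im[90:245,205:345],None,fx=4.3,fy=3.8,interpolation=cv2.INTER_CUBIC); cv2.imwrite('pics/crop4.png',big[:600])
for n,uv,zz in (('mouth',(275.5,205),.08),('fol',(276,197.5),.065),('catch',(276.2,198.6),.056)): print(n,ptz('wrist',uv,zz,ce))
E
```

```text
plate 9588 [0.5391 0.1679 0.0125]
left [0.9683 0.2497 0.5089 0.2053] 14.46
right [0.9684 0.2496 0.5361 0.1107] 14.45
top [ 0.2504 -0.9681  0.5871  0.1551] -75.5
foll 2960 [0.5167 0.1591 0.0651]
248 303 158 234
[266 112  19  55 771] ((0.5529934167861938, 0.1659194529056549), (0.0388324037194252, 0.013542510569095612), 14.075947761535645) [0.55339034 0.1661643  0.06106796]
[ 248  178   56   47 1788] ((0.5071511268615723, 0.15415401756763458), (0.03630201891064644, 0.043768350034952164), 15.216411590576172) [0.50987326 0.1547957  0.06544855]
[267 218  18  10 151] ((0.49026116728782654, 0.14962778985500336), (0.005209289491176605, 0.013551461510360241), 12.72321891784668) [0.49016818 0.14954803 0.06435582]
post 663 [0.4971 0.1489 0.0783]
mouth [0.50813577 0.15418962 0.08      ]
fol [0.51023014 0.15433141 0.065     ]
catch [0.50730927 0.15340392 0.056     ]
```

View pics/crop4.png

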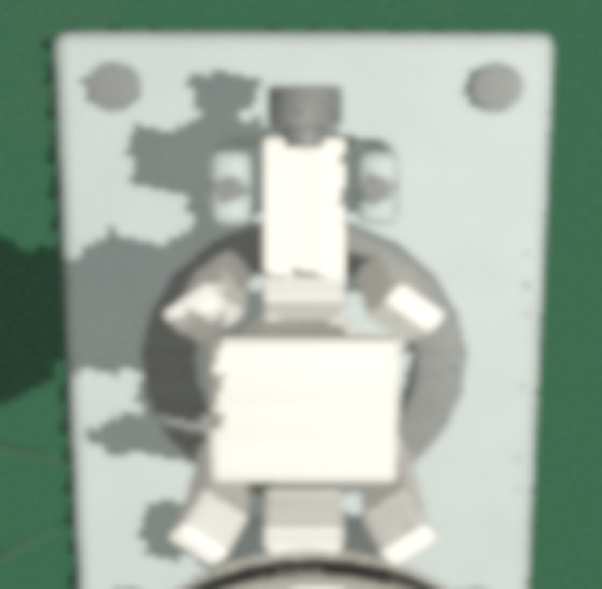

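```bash
python3 - <<'E'
from h import *
im=cv2.imread('pics/w4.png'); ce=(camera_info('wrist'),np.load('pics/w4E.npy')); d=np.load('pics/w4.npy')
g=im[250:345,220:336].min(-1); 
P=cloud('wrist',d,ce)
print(P[300,250],P[300,305],P[260,278],P[330,278])
# TCP pose from ce
T=ce[1]@np.linalg.inv(np.array(ce[0]['T_tool_cam'])); print(T[:3,3],T[:3,:3].round(3))
cv2.imwrite('pics/crop5.png',cv2.resize(im[225:355,205:350],None,fx=4.5,fy=4.5,interpolation=cv2.INTER_CUBIC))
for uv in ((278,290),(278,285)): print(ptz('wrist',uv,T[2,3]+.0133,ce))
E
```

```text
[0.50323676 0.16307669 0.21536821] [0.50779088 0.14219095 0.21399515] [0.52212649 0.15680454 0.2155781 ] [0.49198407 0.14898459 0.21359335]
[0.50747353 0.15279538 0.20091224] [[ 0.005  0.251 -0.968]
 [-0.005 -0.968 -0.251]
 [-1.     0.006 -0.003]]
[0.50946167 0.15351537 0.21421224]
[0.51151964 0.15404839 0.21421224]
```

View pics/crop5.png

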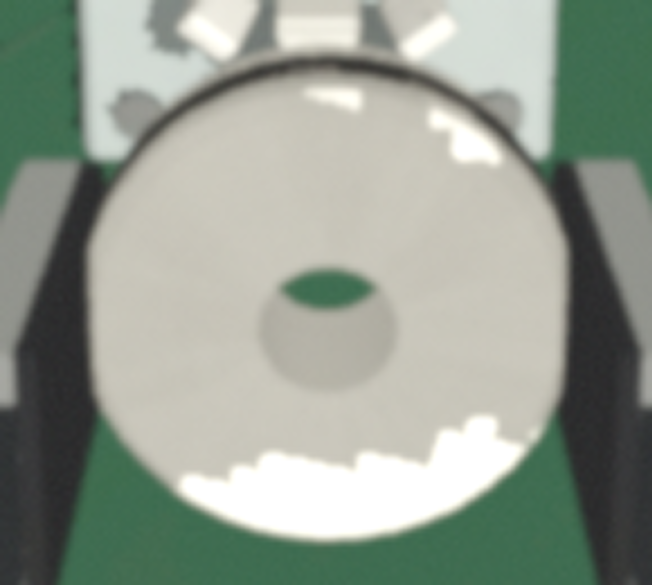

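```bash
python3 - <<'E'
from h import *
goto((.511,.155,.088),104.46)
E
```

```text
shift [ 0.0059  0.0065 -0.2269] turn [0.006 0.008 0.003] t 5.3 pos [0.5081 0.1517 0.2014] f [ 0.2  1.1 -1.6] w 0.476 q7 [ 0.03  0.15 -1.78]
```

>>> {"method": "play_rows", "body": {
  "plan": [
    {"wx": 0.006, "wy": 0.008, "wz": 0.003, "x": 0.006, "y": 0.0065, "z": -0.05, "hand": 1},
    {"wx": 0.006, "wy": 0.008, "wz": 0.003, "x": 0.006, "y": 0.0065, "z": -0.11, "hand": 1},
    {"wx": 0.006, "wy": 0.008, "wz": 0.003, "x": 0.006, "y": 0.0065, "z": -0.17, "hand": 1},
    {"wx": 0.006, "wy": 0.008, "wz": 0.003, "x": 0.006, "y": 0.0065, "z": -0.21, "hand": 1},
    {"wx": 0.006, "wy": 0.008, "wz": 0.003, "x": 0.006, "y": 0.0065, "z": -0.227, "hand": 1},
    {"wx": 0.006, "wy": 0.008, "wz": 0.003, "x": 0.006, "y": 0.0065, "z": -0.227, "hand": 1},
    {"wx": 0.006, "wy": 0.008, "wz": 0.003, "x": 0.006, "y": 0.0065, "z": -0.227, "hand": 1},
    {"wx": 0.006, "wy": 0.008, "wz": 0.003, "x": 0.006, "y": 0.0065, "z": -0.227, "hand": 1}
  ],
  "squeeze": 60
}}

```text
t: 6.1
position: [0.5124, 0.1553, 0.0895]
tool_rot: [0.089, 0.703, 0.089, -0.701]
force: [0.4, 0.1, -1.2]
width: 0.476
```

```bash
python3 - <<'E'
from h import *
im,d=read_camera('wrist'); save('w6',im)
im2,d=read_camera('scene'); cv2.imwrite('pics/s6.png',cv2.resize(im2[170:300,150:320,::-1],None,fx=4,fy=4,interpolation=cv2.INTER_CUBIC))
goto((.511,.155,.039),104.46)
E
```

```text
shift [-0.002  -0.0006 -0.1004] turn [-0.001  0.003  0.   ] t 6.2 pos [0.512  0.1553 0.0892] f [ 0.4  0.7 -0.3] w 0.475 q7 [ 0.    0.21 -1.83]
```

View pics/w6.png

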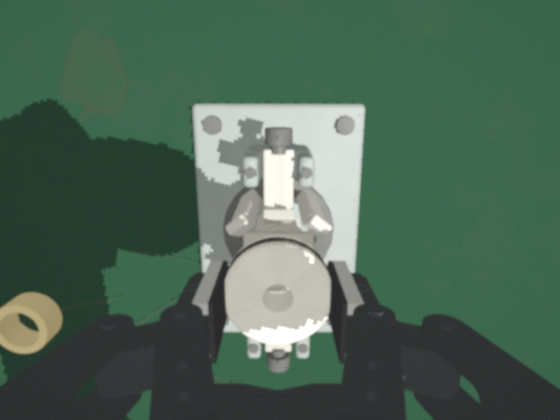

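View pics/s6.png

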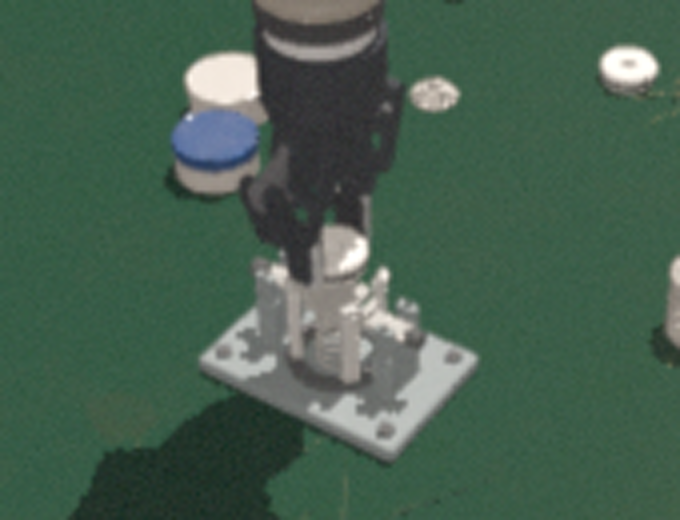

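The disc (278,290) sits over the column, fingers along the slots. Next I push it down.

>>> {"method": "play_rows", "body": {
  "plan": [
    {"wx": 0, "wy": 0.003, "wz": 0, "x": -0.0015, "y": -0.0006, "z": -0.015, "hand": 1},
    {"wx": 0, "wy": 0.003, "wz": 0, "x": -0.002, "y": -0.0006, "z": -0.03, "hand": 1},
    {"wx": 0, "wy": 0.003, "wz": 0, "x": -0.002, "y": -0.0006, "z": -0.045, "hand": 1},
    {"wx": 0, "wy": 0.003, "wz": 0, "x": -0.002, "y": -0.0006, "z": -0.06, "hand": 1},
    {"wx": 0, "wy": 0.003, "wz": 0, "x": -0.002, "y": -0.0006, "z": -0.07, "hand": 1}
  ],
  "squeeze": 80
}}

```text
t: 6.7
position: [0.5112, 0.155, 0.0541]
tool_rot: [0.089, 0.702, 0.089, -0.701]
force: [-0.8, -1.6, 6.1]
width: 0.467
```

>>> {"method": "play_rows", "body": {
  "plan": [
    {"wx": 0, "wy": 0, "wz": 0, "x": 0, "y": 0, "z": -0.015, "hand": 1},
    {"wx": 0, "wy": 0, "wz": 0, "x": 0, "y": 0, "z": -0.025, "hand": 1},
    {"wx": 0, "wy": 0, "wz": 0, "x": 0, "y": 0, "z": -0.032, "hand": 1},
    {"wx": 0, "wy": 0, "wz": 0, "x": 0, "y": 0, "z": -0.032, "hand": 1},
    {"wx": 0, "wy": 0, "wz": 0, "x": 0, "y": 0, "z": -0.032, "hand": 1}
  ],
  "squeeze": 80
}}

```text
t: 7.2
position: [0.5112, 0.1551, 0.0385]
tool_rot: [0.089, 0.702, 0.089, -0.701]
force: [-2.8, -1.8, 7.3]
width: 0.466
```

```bash
python3 - <<'E'
from h import *
im,d=read_camera('wrist'); save('w7',im)
goto((.511,.155,.039),104.46)
E
```

```text
shift [-0.0005 -0.0001  0.0009] turn [-0.001  0.     0.   ] t 7.25 pos [0.5112 0.1551 0.0386] f [-2.1 -0.8  6.4] w 0.467 q7 [-0.02  0.25 -1.86]
```

View pics/w7.png

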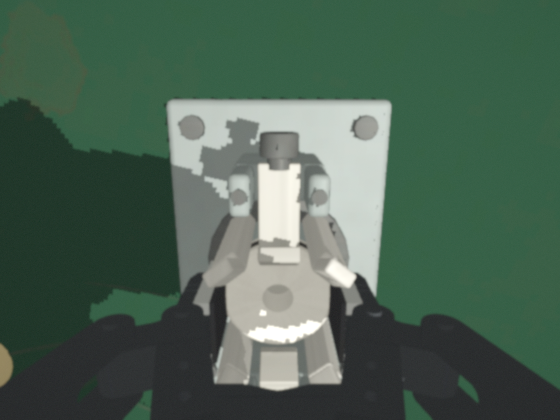

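>>> {"method": "play_rows", "body": {
  "plan": [
    {"wx": 0, "wy": 0, "wz": 0, "x": 0, "y": 0, "z": 0, "hand": -0.6},
    {"wx": 0, "wy": 0, "wz": 0, "x": 0, "y": 0, "z": 0, "hand": -0.6},
    {"wx": 0, "wy": 0, "wz": 0, "x": 0, "y": 0, "z": 0, "hand": -0.6},
    {"wx": 0, "wy": 0, "wz": 0, "x": 0, "y": 0, "z": 0, "hand": -0.6},
    {"wx": 0, "wy": 0, "wz": 0, "x": 0, "y": 0, "z": 0.04, "hand": -0.6},
    {"wx": 0, "wy": 0, "wz": 0, "x": 0, "y": 0, "z": 0.12, "hand": -0.6},
    {"wx": 0, "wy": 0, "wz": 0, "x": 0, "y": 0, "z": 0.22, "hand": -1},
    {"wx": 0, "wy": 0, "wz": 0, "x": 0, "y": 0, "z": 0.32, "hand": -1}
  ],
  "squeeze": 80
}}

```text
t: 8.05
position: [0.5106, 0.1549, 0.1997]
tool_rot: [-0.089, -0.701, -0.089, 0.702]
force: [0.3, 0.1, 0.7]
width: 0.999
```

```bash
python3 - <<'E'
from h import *
ce=ext('wrist'); im,d=read_camera('wrist'); save('w8',im); P=cloud('wrist',d,ce); np.save('pics/w8P.npy',P)
goto((.6061,-.2194,.2),104.46)
k=(np.hypot(P[...,0]-.511,P[...,1]-.155)<.014); print(np.percentile(P[k][:,2],[5,25,50,75,95]).round(4))
E
```

```text
shift [ 0.1802 -0.7534 -0.0189] turn [-0.006  0.02  -0.   ] t 8.1 pos [0.516  0.1573 0.2095] f [2.9 1.1 6.1] w 1.002 q7 [ 0.03  0.15 -1.78]
[0.0553 0.0582 0.2778 0.2812 0.2835]
```

View pics/w8.png

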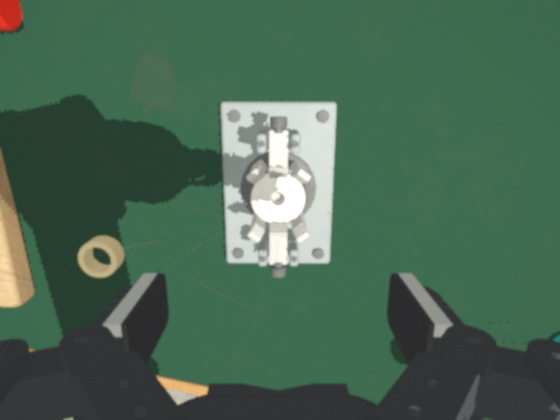

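>>> {"method": "play_rows", "body": {
  "plan": [
    {"wx": 0, "wy": 0, "wz": 0, "x": 0.02, "y": -0.09, "z": 0, "hand": -1},
    {"wx": 0, "wy": 0, "wz": 0, "x": 0.04, "y": -0.18, "z": 0, "hand": -1},
    {"wx": 0, "wy": 0, "wz": 0, "x": 0.06, "y": -0.27, "z": 0, "hand": -1},
    {"wx": 0, "wy": 0, "wz": 0, "x": 0.08, "y": -0.36, "z": 0, "hand": -1},
    {"wx": 0, "wy": 0, "wz": 0, "x": 0.1, "y": -0.45, "z": 0, "hand": -1},
    {"wx": 0, "wy": 0, "wz": 0, "x": 0.12, "y": -0.54, "z": 0, "hand": -1},
    {"wx": 0, "wy": 0, "wz": 0, "x": 0.14, "y": -0.63, "z": 0, "hand": -1},
    {"wx": 0, "wy": 0, "wz": 0, "x": 0.17, "y": -0.72, "z": 0, "hand": -1}
  ],
  "squeeze": 60
}}

```text
t: 8.9
position: [0.6008, -0.2047, 0.2091]
tool_rot: [0.088, 0.707, 0.09, -0.696]
force: [0.9, 1.0, -0.8]
width: 0.998
```

```bash
python3 - <<'E'
from h import *
goto((.6061,-.2194,.15),104.46)
P=np.load('pics/w8P.npy'); z=P[...,2]
k=np.zeros(z.shape,np.uint8); k[90:275,205:345]=((z>.006)&(z<.12))[90:275,205:345]
c=max(cv2.findContours(k,0,2)[0],key=cv2.contourArea)
k2=np.zeros_like(k); k2[90:275,205:345]=((z>.006)&(z<.018))[90:275,205:345]
# plate points rotated to mag axes
yaw=np.radians(14.46); e=np.array([np.cos(yaw),np.sin(yaw)]); n=np.array([-e[1],e[0]])
q=P[k2>0][:,:2]; a=q@e; b=q@n; print(np.percentile(a,[.5,99.5]),np.percentile(b,[.5,99.5]))
a0=np.percentile(a,[.3,99.7]).mean(); b0=np.percentile(b,[.3,99.7]).mean(); print(a0*e+b0*n)
E
```

```text
shift [ 0.0106 -0.0294 -0.1183] turn [-0.006  0.02   0.   ] t 8.9 pos [ 0.6008 -0.2047  0.2091] f [ 0.9  1.  -0.8] w 0.998 q7 [ 0.5   0.14 -1.12]
[0.45901711 0.60739457] [-0.02692656  0.07212677]
[0.51057015 0.15499798]
```

>>> {"method": "play_rows", "body": {
  "plan": [
    {"wx": -0.006, "wy": 0.02, "wz": 0, "x": 0.0106, "y": -0.0294, "z": -0.06, "hand": -1},
    {"wx": -0.006, "wy": 0.02, "wz": 0, "x": 0.0106, "y": -0.0294, "z": -0.12, "hand": -1},
    {"wx": -0.006, "wy": 0.02, "wz": 0, "x": 0.0106, "y": -0.0294, "z": -0.12, "hand": -1},
    {"wx": -0.006, "wy": 0.02, "wz": 0, "x": 0.0106, "y": -0.0294, "z": -0.12, "hand": -1}
  ],
  "squeeze": 60
}}

```text
t: 9.3
position: [0.6058, -0.2185, 0.1487]
tool_rot: [-0.089, -0.701, -0.09, 0.702]
force: [-0.2, 0.5, 0.6]
width: 0.997
```

```bash
python3 - <<'E'
from h import *
for o in white_discs('w9')[0]: print(o)
goto((.6061,-.2194,.0),104.46)
E
```

```text
(array([280. , 200.8]), array([54. , 55.6]), array([ 0.6062, -0.2197,  0.014 ]))
(array([543.8,  40.9]), array([32.1, 43.6]), array([ 0.7608, -0.3661,  0.014 ]))
(array([136.6,  42.3]), array([49.1, 56.2]), array([ 0.6902, -0.096 ,  0.014 ]))
shift [-0.0016 -0.0017 -0.3007] turn [-0.     0.002 -0.001] t 9.35 pos [ 0.6069 -0.2186  0.1503] f [-0.6  0.2  1.3] w 0.999 q7 [ 0.5   0.16 -1.11]
```

View pics/w9.png

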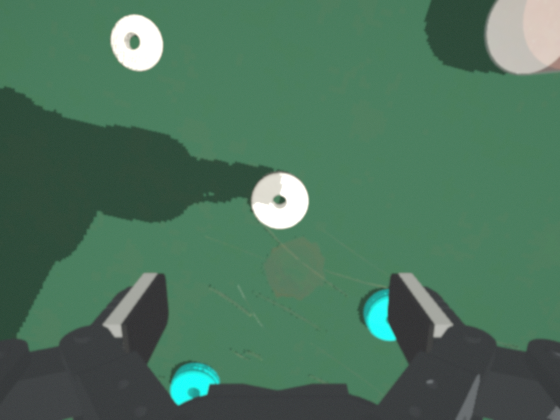

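>>> {"method": "play_rows", "body": {
  "plan": [
    {"wx": 0, "wy": 0.002, "wz": 0, "x": -0.0015, "y": -0.002, "z": -0.1, "hand": -1},
    {"wx": 0, "wy": 0.002, "wz": 0, "x": -0.0015, "y": -0.002, "z": -0.18, "hand": -1},
    {"wx": 0, "wy": 0.002, "wz": 0, "x": -0.0015, "y": -0.002, "z": -0.25, "hand": -1},
    {"wx": 0, "wy": 0.002, "wz": 0, "x": -0.0015, "y": -0.002, "z": -0.285, "hand": -1},
    {"wx": 0, "wy": 0.002, "wz": 0, "x": -0.0015, "y": -0.002, "z": -0.297, "hand": -1},
    {"wx": 0, "wy": 0.002, "wz": 0, "x": -0.0015, "y": -0.002, "z": -0.297, "hand": -1},
    {"wx": 0, "wy": 0.002, "wz": 0, "x": -0.0015, "y": -0.002, "z": -0.297, "hand": -1}
  ],
  "squeeze": 60
}}

```text
t: 10.05
position: [0.6084, -0.2197, 0.0045]
tool_rot: [0.09, 0.703, 0.089, -0.7]
force: [0.2, -0.9, 0.1]
width: 1.0
```

```bash
python3 - <<'E'
from h import *
goto((.6062,-.2196,.0005),104.46)
E
```

```text
shift [-0.0043  0.0003 -0.0079] turn [ 0.001  0.006 -0.002] t 10.05 pos [ 0.6084 -0.2197  0.0045] f [ 0.2 -0.9  0.1] w 1.0 q7 [ 0.49  0.21 -1.15]
```

>>> {"method": "play_rows", "body": {
  "plan": [
    {"wx": 0.001, "wy": 0.006, "wz": 0, "x": -0.004, "y": 0.0003, "z": -0.007, "hand": -1},
    {"wx": 0.001, "wy": 0.006, "wz": 0, "x": -0.004, "y": 0.0003, "z": -0.007, "hand": -1},
    {"wx": 0.001, "wy": 0.006, "wz": 0, "x": -0.004, "y": 0.0003, "z": -0.007, "hand": 0.2},
    {"wx": 0.001, "wy": 0.006, "wz": 0, "x": -0.004, "y": 0.0003, "z": -0.007, "hand": 0.2},
    {"wx": 0.001, "wy": 0.006, "wz": 0, "x": -0.004, "y": 0.0003, "z": -0.007, "hand": 0.2},
    {"wx": 0.001, "wy": 0.006, "wz": 0, "x": -0.004, "y": 0.0003, "z": -0.007, "hand": 0.2},
    {"wx": 0.001, "wy": 0.006, "wz": 0, "x": -0.004, "y": 0.0003, "z": -0.007, "hand": 1},
    {"wx": 0.001, "wy": 0.006, "wz": 0, "x": -0.004, "y": 0.0003, "z": -0.007, "hand": 1}
  ],
  "squeeze": 60
}}

```text
t: 10.85
position: [0.6069, -0.2197, 0.0016]
tool_rot: [0.09, 0.702, 0.089, -0.701]
force: [0.3, -0.1, 4.2]
width: 0.474
```

```bash
python3 - <<'E'
from h import *
goto((.51,.15,.2),104.46)
E
```

```text
shift [-0.1937  0.7395  0.3969] turn [ 0.001  0.001 -0.002] t 10.85 pos [ 0.6069 -0.2197  0.0016] f [ 0.3 -0.1  4.2] w 0.474 q7 [ 0.49  0.21 -1.15]
```

>>> {"method": "play_rows", "body": {
  "plan": [
    {"wx": 0, "wy": 0, "wz": 0, "x": 0, "y": 0, "z": 0.06, "hand": 1},
    {"wx": 0, "wy": 0, "wz": 0, "x": 0, "y": 0, "z": 0.14, "hand": 1},
    {"wx": 0, "wy": 0, "wz": 0, "x": 0, "y": 0, "z": 0.24, "hand": 1},
    {"wx": 0, "wy": 0, "wz": 0, "x": 0, "y": 0.03, "z": 0.33, "hand": 1},
    {"wx": 0, "wy": 0, "wz": 0, "x": -0.02, "y": 0.1, "z": 0.39, "hand": 1},
    {"wx": 0, "wy": 0, "wz": 0, "x": -0.04, "y": 0.19, "z": 0.4, "hand": 1},
    {"wx": 0, "wy": 0, "wz": 0, "x": -0.06, "y": 0.28, "z": 0.4, "hand": 1},
    {"wx": 0, "wy": 0, "wz": 0, "x": -0.09, "y": 0.37, "z": 0.4, "hand": 1}
  ],
  "squeeze": 60
}}

```text
t: 11.65
position: [0.5613, -0.033, 0.2012]
tool_rot: [0.09, 0.702, 0.089, -0.701]
force: [0.3, -0.0, -2.1]
width: 0.474
```

```bash
python3 - <<'E'
from h import *
goto((.511,.155,.2),104.46)
E
```

```text
shift [-0.1006  0.3759 -0.0025] turn [ 0.     0.001 -0.002] t 11.65 pos [ 0.5613 -0.033   0.2012] f [ 0.3 -0.  -2.1] w 0.474 q7 [ 0.29  0.14 -1.4 ]
```

>>> {"method": "play_rows", "body": {
  "plan": [
    {"wx": 0, "wy": 0, "wz": 0, "x": -0.025, "y": 0.09, "z": 0, "hand": 1},
    {"wx": 0, "wy": 0, "wz": 0, "x": -0.05, "y": 0.18, "z": 0, "hand": 1},
    {"wx": 0, "wy": 0, "wz": 0, "x": -0.075, "y": 0.27, "z": 0, "hand": 1},
    {"wx": 0, "wy": 0, "wz": 0, "x": -0.09, "y": 0.34, "z": 0, "hand": 1},
    {"wx": 0, "wy": 0, "wz": 0, "x": -0.1, "y": 0.376, "z": 0, "hand": 1},
    {"wx": 0, "wy": 0, "wz": 0, "x": -0.1, "y": 0.376, "z": 0, "hand": 1},
    {"wx": 0, "wy": 0, "wz": 0, "x": -0.1, "y": 0.376, "z": 0, "hand": 1},
    {"wx": 0, "wy": 0, "wz": 0, "x": -0.1, "y": 0.376, "z": 0, "hand": 1}
  ],
  "squeeze": 60
}}

```text
t: 12.45
position: [0.5118, 0.1526, 0.2007]
tool_rot: [0.089, 0.702, 0.088, -0.702]
force: [0.6, 0.2, -1.1]
width: 0.478
```

```bash
python3 - <<'E'
from h import *
ce=ext('wrist'); im,d=read_camera('wrist'); save('w10',im)
cv2.imwrite('pics/crop10.png',cv2.resize(im[150:350,190:365,::-1],None,fx=3,fy=3,interpolation=cv2.INTER_CUBIC))
goto((.511,.155,.089),104.46)
P=cloud('wrist',d,ce); print(P[300,250],P[300,305],P[262,278],P[330,278])
E
```

```text
shift [-0.0018  0.0048 -0.2235] turn [0.002 0.001 0.003] t 12.5 pos [0.5119 0.1526 0.2008] f [ 1.7 -1.1 -1.4] w 0.475 q7 [ 0.02  0.15 -1.77]
[0.50748262 0.16281418 0.21489014] [0.51264    0.14215214 0.21470175] [0.52516706 0.15615635 0.21394817] [0.49651932 0.14882303 0.21368657]
```

View pics/crop10.png

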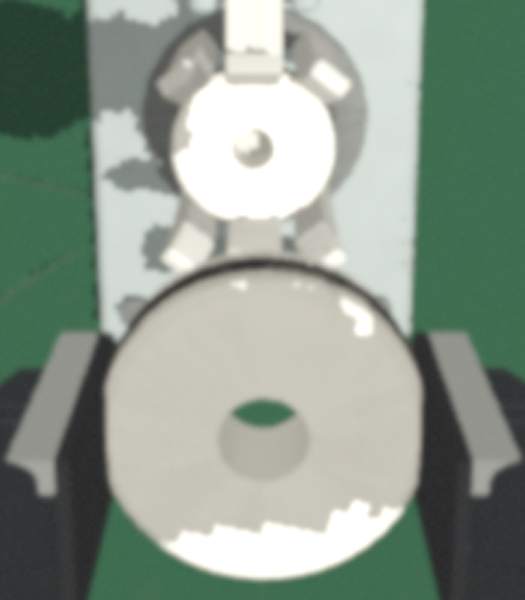

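>>> {"method": "play_rows", "body": {
  "plan": [
    {"wx": 0.002, "wy": 0.001, "wz": 0.003, "x": -0.0018, "y": 0.0048, "z": -0.05, "hand": 1},
    {"wx": 0.002, "wy": 0.001, "wz": 0.003, "x": -0.0018, "y": 0.0048, "z": -0.11, "hand": 1},
    {"wx": 0.002, "wy": 0.001, "wz": 0.003, "x": -0.0018, "y": 0.0048, "z": -0.17, "hand": 1},
    {"wx": 0.002, "wy": 0.001, "wz": 0.003, "x": -0.0018, "y": 0.0048, "z": -0.21, "hand": 1},
    {"wx": 0.002, "wy": 0.001, "wz": 0.003, "x": -0.0018, "y": 0.0048, "z": -0.224, "hand": 1},
    {"wx": 0.002, "wy": 0.001, "wz": 0.003, "x": -0.0018, "y": 0.0048, "z": -0.224, "hand": 1},
    {"wx": 0.002, "wy": 0.001, "wz": 0.003, "x": -0.0018, "y": 0.0048, "z": -0.224, "hand": 1},
    {"wx": 0.002, "wy": 0.001, "wz": 0.003, "x": -0.0018, "y": 0.0048, "z": -0.224, "hand": 1}
  ],
  "squeeze": 80
}}

```text
t: 13.3
position: [0.5123, 0.1552, 0.0903]
tool_rot: [0.089, 0.703, 0.089, -0.7]
force: [-0.5, 0.2, -1.5]
width: 0.466
```

```bash
python3 - <<'E'
from h import *
goto((.511,.155,.040),104.46)
E
```

```text
shift [-0.0026 -0.0005 -0.1006] turn [-0.001  0.004  0.001] t 13.3 pos [0.5123 0.1552 0.0903] f [-0.5  0.2 -1.5] w 0.466 q7 [-0.01  0.21 -1.82]
```

>>> {"method": "play_rows", "body": {
  "plan": [
    {"wx": 0, "wy": 0.004, "wz": 0, "x": -0.0026, "y": -0.0005, "z": -0.015, "hand": 1},
    {"wx": 0, "wy": 0.004, "wz": 0, "x": -0.0026, "y": -0.0005, "z": -0.03, "hand": 1},
    {"wx": 0, "wy": 0.004, "wz": 0, "x": -0.0026, "y": -0.0005, "z": -0.045, "hand": 1},
    {"wx": 0, "wy": 0.004, "wz": 0, "x": -0.0026, "y": -0.0005, "z": -0.06, "hand": 1},
    {"wx": 0, "wy": 0.004, "wz": 0, "x": -0.0026, "y": -0.0005, "z": -0.07, "hand": 1}
  ],
  "squeeze": 80
}}

```text
t: 13.8
position: [0.5119, 0.1549, 0.0563]
tool_rot: [0.089, 0.702, 0.089, -0.701]
force: [-1.7, -2.2, 11.0]
width: 0.464
```

>>> {"method": "play_rows", "body": {
  "plan": [
    {"wx": 0, "wy": 0, "wz": 0, "x": -0.001, "y": 0, "z": -0.012, "hand": 1},
    {"wx": 0, "wy": 0, "wz": 0, "x": -0.001, "y": 0, "z": -0.024, "hand": 1},
    {"wx": 0, "wy": 0, "wz": 0, "x": -0.001, "y": 0, "z": -0.036, "hand": 1},
    {"wx": 0, "wy": 0, "wz": 0, "x": -0.001, "y": 0, "z": -0.036, "hand": 1},
    {"wx": 0, "wy": 0, "wz": 0, "x": -0.001, "y": 0, "z": -0.036, "hand": 1}
  ],
  "squeeze": 80
}}

```text
t: 14.3
position: [0.512, 0.155, 0.0392]
tool_rot: [0.089, 0.702, 0.089, -0.701]
force: [-1.2, -1.1, 7.5]
width: 0.474
```

```bash
python3 - <<'E'
from h import *
im,d=read_camera('wrist'); save('w11',im)
goto((.511,.155,.039),104.46)
E
```

```text
shift [-0.002   0.0001 -0.0003] turn [0.    0.004 0.   ] t 14.35 pos [0.512  0.155  0.0392] f [-2.3 -0.9  8.1] w 0.468 q7 [-0.02  0.25 -1.85]
```

View pics/w11.png

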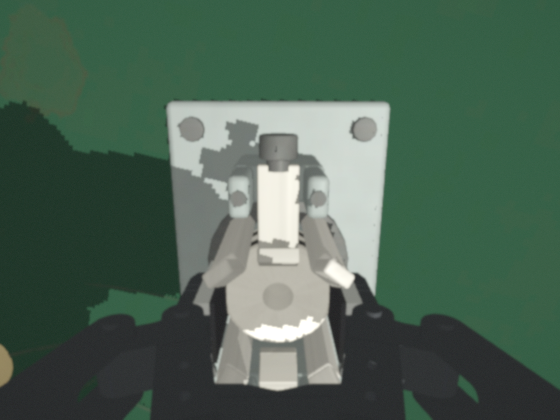

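>>> {"method": "play_rows", "body": {
  "plan": [
    {"wx": 0, "wy": 0, "wz": 0, "x": 0, "y": 0, "z": -0.001, "hand": -0.6},
    {"wx": 0, "wy": 0, "wz": 0, "x": 0, "y": 0, "z": 0, "hand": -0.6},
    {"wx": 0, "wy": 0, "wz": 0, "x": 0, "y": 0, "z": 0, "hand": -0.6},
    {"wx": 0, "wy": 0, "wz": 0, "x": 0, "y": 0, "z": 0, "hand": -0.6},
    {"wx": 0, "wy": 0, "wz": 0, "x": 0, "y": 0, "z": 0.04, "hand": -0.6},
    {"wx": 0, "wy": 0, "wz": 0, "x": 0, "y": 0, "z": 0.12, "hand": -0.6},
    {"wx": 0, "wy": 0, "wz": 0, "x": 0, "y": 0, "z": 0.22, "hand": -1},
    {"wx": 0, "wy": 0, "wz": 0, "x": 0, "y": 0, "z": 0.3, "hand": -1}
  ],
  "squeeze": 80
}}

```text
t: 15.15
position: [0.5123, 0.1553, 0.1915]
tool_rot: [0.089, 0.703, 0.089, -0.7]
force: [0.7, -0.4, -0.0]
width: 1.004
```

>>> {"method": "play_rows", "body": {
  "plan": [
    {"wx": 0, "wy": 0, "wz": 0, "x": -0.06, "y": 0, "z": 0, "hand": -1},
    {"wx": 0, "wy": 0, "wz": 0, "x": -0.06, "y": 0, "z": 0, "hand": -1},
    {"wx": 0, "wy": 0, "wz": 0, "x": -0.06, "y": 0, "z": 0, "hand": -1},
    {"wx": 0, "wy": 0, "wz": 0, "x": -0.06, "y": 0, "z": 0, "hand": -1}
  ]
}}

```text
t: 15.55
position: [0.4825, 0.1547, 0.1907]
tool_rot: [0.089, 0.703, 0.089, -0.7]
force: [0.9, -1.1, -0.2]
width: 1.0
```

```bash
python3 - <<'E'
from h import *
read_camera('top');
ce=ext('wrist'); im,d=read_camera('wrist'); P=cloud('wrist',d,ce)
save('w12',im)
s,_=read_camera('scene')
a=cv2.resize(im[120:320,190:370],(540,600),interpolation=cv2.INTER_CUBIC)
save('crop12',a); save('s12',cv2.resize(s[200:300,180:290],None,fx=5,fy=5,interpolation=cv2.INTER_CUBIC))
goto((.511,.155,.2),104.46)
k=(P[...,2]>.045)&(P[...,2]<.0575)&(np.hypot(P[...,0]-.511,P[...,1]-.155)<.021)
q=P[k]; q=q[abs(q[:,2]-np.median(q[:,2]))<.002]; print(len(q),np.median(q,0).round(4),((q.max(0)+q.min(0))/2).round(4)); A=np.c_[q[:,:2]-q[:,:2].mean(0),np.ones(len(q))]; print(np.linalg.lstsq(A,q[:,2],rcond=None)[0].round(4))
E
```

```text
shift [0.0569 0.     0.0185] turn [-0.001  0.004  0.001] t 15.7 pos [0.4825 0.155  0.1907] f [ 0.7  0.4 -0.6] w 1.004 q7 [ 0.03  0.13 -1.78]
1926 [0.5106 0.1544 0.0565] [0.5111 0.1551 0.056 ]
[0.0005 0.0022 0.0565]
```

View pics/crop12.png

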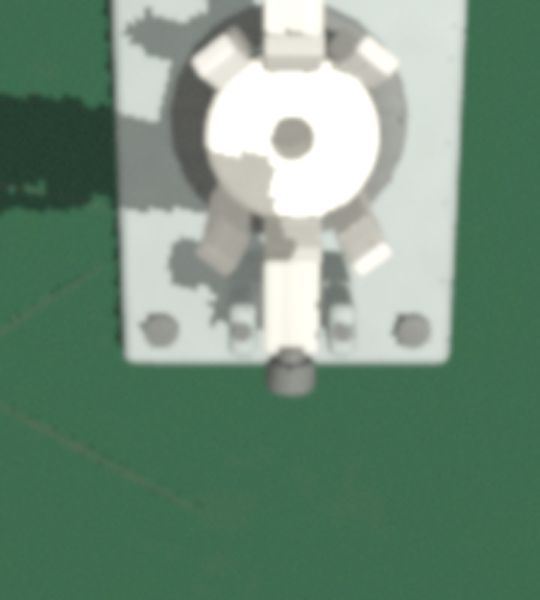

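View pics/s12.png

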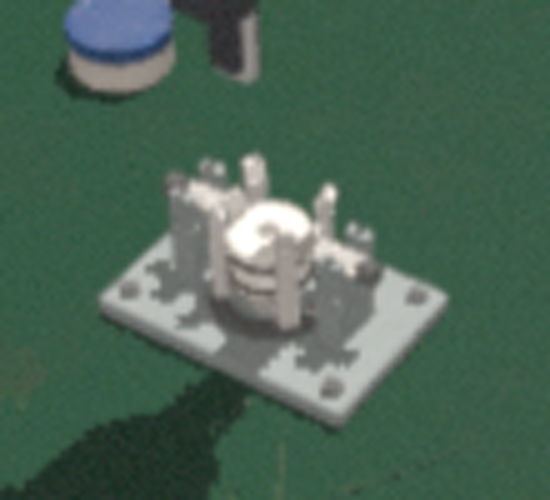

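```bash
python3 - <<'E'
from h import *
ce=ext('wrist'); im,d=read_camera('wrist'); P=cloud('wrist',d,ce)
yaw=np.radians(14.46); e=np.array([np.cos(yaw),np.sin(yaw)]); n=np.array([-e[1],e[0]])
q=P[...,:2]-np.array([.5105,.155]); a=q@e; b=q@n
for lo in range(-34,34,2):
    k=(abs(b)<.004)&(a>=lo/1e3)&(a<(lo+2)/1e3)&(P[...,2]<.1)
    if k.any(): print(lo,(np.median(P[k][:,2])*1e3).round(1),end='; ')
print()
im,d=read_camera('top'); save('top12',im)
for l in ['shim_stack','valve_spring','brass_bush']: print(l,[(r['position'],r['conf']) for r in finder.find_in('top',l)])
E
```

```text
-34 60.4; -32 60.5; -30 61.1; -28 68.3; -26 69.6; -24 68.0; -22 64.4; -20 60.7; -18 56.6; -16 56.8; -14 56.6; -12 56.4; -10 56.7; -8 56.5; -6 45.0; -4 28.3; -2 27.2; 0 27.2; 2 27.5; 6 56.5; 8 56.5; 10 56.7; 12 56.2; 14 56.9; 16 56.1; 18 63.0; 20 67.2; 22 69.6; 24 69.1; 26 66.4; 28 60.3; 30 60.6; 32 60.5; 
shim_stack [([321.8, 145.1], 0.52)]
valve_spring [([307.0, 270.5], 0.67)]
brass_bush []
```

View pics/top12.png

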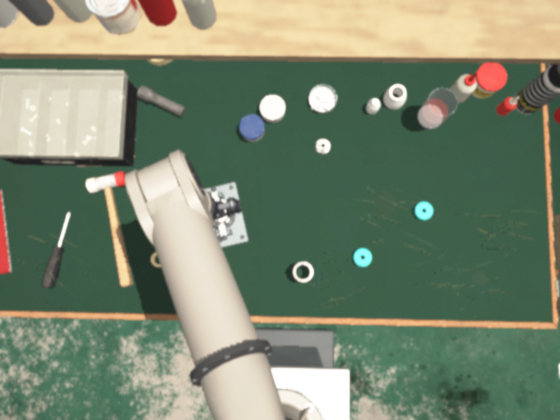

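```bash
python3 -c "
from station import bot
print(bot.sign_off(), bot.get_state()['t'])"
```

```text
the job is handed in; nothing more can be done
the job is handed in; nothing more can be done
```

Both white pistons are loaded in the magazine, one on top of the other, under the closed catches. I handed the job in at about 16 s of the 67 s allowed; the sign-off gives no verdict.

For each piston I gripped it flat, lowered it into the mouth with the fingers in the ±y slots and pushed its underside to about 38 mm. Then I let go and backed off. I left the two turquoise look-alikes alone.

My last checks showed:
- **Height:** the upper piston's top is at about 56.5 mm. The catch level is 56 mm, and the calibration is good to about 2 mm.
- **Level and centring:** its tilt is about 0.002 rad, and it sits within about 1 mm of the column's axis.
- **Catches:** the tips are about 36 mm apart, so both are closed.
- **Follower:** seen through the centre holes it is at about 27 mm, which means it is held down by about 38 mm.
- **Robot:** the gripper stood clear of everything at hand-in.

In the last top picture the shims and the coil spring were where they started. The arm hid the brass bush in that picture, so I could not recheck it, but nothing went near it. A brief tilt reading on the first piston while it was gripped (about 0.07 rad) may have been camera noise. The lower piston was not measured on its own; the scene picture shows the two stacked.

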